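Open the press-and-turn blade jar and put its cap in the tray

ROBOT

A 6-joint arm with a two-finger parallel gripper is mounted at the origin on the work surface. World frame = base frame: x ahead of the robot, y to its left, z up, the work surface at z = 0. Lengths are in m, angles in rad, forces in N, time in s.
With the tool pointing down it reaches from about 0.25 to 0.8 m from the base axis. Payload 8.5 kg.
Tool frame: the origin (TCP) lies at the very end of the fingers, on their centre line; the grasp point (between the pads) lies 19 mm behind it (pinch_z is the distance from the TCP to the grasp point, in m); z points along the fingers, y is the line along which they close (so a half turn about z gives the same grasp; the last joint's range is limited). The gripper opens to 85 mm and grips with 20 to 120 N. Pads are 22 mm wide; open, the fingers measure 114 mm over their backs; the gripper's body (76 mm by 85 mm) begins 54 mm behind the grasp point. The pads swing forward as they close: fully open they stand 13 mm farther back than shut.
Start: joints at [-1.344, 0.238, -0.013, 1.319, 0, 1.571], TCP at [0.118, -0.512, 0.231] pointing down, gripper open.
Joint ranges: [-2.66, 2.66], [-1.03, 1.9], [-1.14, 1.46], [-1.82, 2.27], [-1.45, 1.34], [-3.14, 3.14]. Speed limits (rad/s): [2.22, 2.22, 2.79, 3.14, 3.14, 3.14].

INTERFACE

Orientations are given as a unit quaternion [x, y, z, w].
In Python, from cell import state, get_image, finish_job, spot_in, trace, pinch_z gives the robot as it stands. The module is installed in compiled form; this text tells all that it offers.
- The arm moves only by the tool servo_tool, never from a script. Its argument "moves" is a list of rows, each a list of 6 numbers: the shift along the tool's x, y, z in parts of the range, where 1.0 means 1000 mm, then the turn, a rotation vector about the tool's x, y, z in normalised numbers (1 is 2 pi rad). In form: [[x, y, z, ax, ay, az], ...]. A call has 1 to 12 rows; each row is the pose to reach, as a shift and turn from the pose commanded when the call began, along the tool's axes at that moment; what a row does not reach only later rows make up. A row lasts 1/8 s, in which the tool goes at most 62.5 mm and 10.7 degrees, less where a joint would pass 70% of its speed; a pose out of reach is approached as far as the arm can. A call with a gripper value outside its range is refused whole. "hand" is the closure, from -1 (fully open) to 1 (shut), set as the call begins (left out, the last holds). The fingers move at their own pace and stop on an object; "grip_force" is the grip in N (left out, the last holds). Time passes only in rows, so rows that repeat a pose let the fingers close. It gives the time, the measured TCP pose, the force, the opening and the grip force at its end, in the units of the state.
- state(): the state, without advancing time (a new reading comes with each control period).
- get_image(name): name is "scene" or "top" or "wrist"; returns a dict with "image" (420x560x3 uint8, blue, green, red), "K" (3x3 intrinsics, pixels), "position" and "attitude" of the camera in the world. Camera axes: x right, y down, z forward; pixel columns grow to the right and rows downward; lengths in m; the calibration is good to about 2 mm. The wrist camera is an equidistant fisheye: a pixel r from the principal point sees the ray r / f radians off the axis. A picture is of the moment at which its call begins. There is no depth.
- finish_job(): hands the job in; it is judged then, once.
Trained networks look in a picture, given as the dict that the camera call returned (one of the last four; its "shot" number tells which), for a name from the list of things; names that differ only in an ending like _2 or _b are one class to them, and where a whole thing is asked for, a point or a joint stands for the part that bears it (a point fixed in the world has none). Each returns a list of dicts, best first, with "confidence" (0 to 1); they miss things now and then, are a little off and sometimes report something else, mostly with a low value. They report only what shows in the picture. A call takes as long as a camera call.
- spot_in(picture, query): "bbox" ([left, top, right, bottom] in pixels, round what is visible of it).
- trace(picture, query): "pixels" (420x560 bool, what is visible of it) and "bbox" ([left, top, right, bottom] in pixels, round what is visible of it).
The state is a dict: "time": time; "joints": joint angles; "joint_velocities": joint speeds; "effort": joint torques, N m; "position": TCP position; "tool_rot": TCP orientation; "force": force on the tool from outside, world axes, zero at the start; "ft_torque": the same for the moment, N m; "grip_width": opening from 0.0 (shut) to 1.0 (fully open); "gripper_force": force on a finger pad.
Only numpy, scipy, OpenCV 4.12 (cv2) and the standard library are available. Lean on these libraries where they do the work, as an engineer would, in place of code of your own. Each camera call takes 0.05 s, during which the arm holds its last target. There are 200 camera calls.

TASK

Open the jar for spent craft blades: press its child-resistant cap straight down against its spring and, keeping it down, turn it anticlockwise until its lugs are out of the catches, then lift it off and set it down gently, top up, in the steel tray. Press firmly enough to free the catches but do not force the cap down or round, do not let it fly off or drop, and leave the other things on the table where they stand.

Things in the scene. Friction and masses are not known exactly. Their poses are not given: they have to be found in the camera images.
- cap: The grey ribbed press-and-turn cap on the square jar: round, 56 mm across, 32 mm high, 48 g, hollow below. Origin: centre of its lower rim; z up along its axis. Locked as it stands; turned anticlockwise (seen from above) without pressing, the jar's teeth block it within 8 deg; clockwise it is always blocked. More than 32 N between cap and jar, downward or round against teeth or stop, is too much.
- cap_top (a point): Centre of the cap's flat top, 32 mm above its origin. Pushed down, the cap gives against its spring (2.5 N/mm; at rest it already pushes up with 2 to 15 N). Its lugs pass under the teeth at a push of about 18 N; it stops hard at about 19.5 N, 0.6 mm lower. The depth at which the teeth clear differs from jar to jar (1.3 to 6.5 mm) and cannot be seen: go by the force (20 to 23 N is right).
- jar: A square off-white plastic jar, 84 mm wide, that cannot turn in its plywood holder (104 mm square, 38 mm high, on a 150 x 116 mm board) screwed to the table. Origin: centre of the board's underside, on the table; z up along the neck's axis. The shoulders begin 90 mm up and rise to 100 mm at the neck; the closed cap spans 114 to 146 mm. Fixed: it does not move.
- jar_mouth (a point): Centre of the jar's open mouth under the cap, 129 mm above the jar's origin (rim up to 2.6 mm higher or lower). Held pressed, the cap turns anticlockwise on the neck: from 40 deg (0.7 rad) on its lugs are past the teeth and it may rise and be lifted straight off; at about 85 deg (1.5 rad) it meets a stop. Aim for 60 deg from the locked position.
- tray: A loose shallow square steel tray, 160 mm outside, wall 3 mm thick and 14 mm high, floor 3 mm thick, 0.6 kg, lying on the table. Origin: centre of its underside; x and y run along its sides.
- tray_in (a point): Centre of the tray's inner floor, 3 mm above the table.
- paint_bottle: Bystander: a round paint bottle with a plain black screw cap, 62 mm across, 150 mm high. Origin: centre of its underside. Leave it alone.
- brush_pot: Bystander: a steel pot of brushes and pencils, 84 mm across, 105 mm high (brushes to 200 mm). Origin: centre of its underside. Leave it alone.
- craft_knife: Bystander: a closed grey craft knife lying flat, 170 mm long, 20 mm wide, 12 mm high. Origin: centre of its underside; x along it. Leave it alone.

How it is judged:
On the way, in this order (a step that is already met when the one before it is completed fails the run):
1. the cap is turned out of its catches while still down on the neck (angle between the x axis of cap and the x axis of jar, either way round above 0.35 rad and horizontal distance between cap and jar below 0.004 m and z of cap in the frame of jar below 0.113 m), for 0.1 s.
2. the cap is lifted clear of the jar's mouth (z of cap in the frame of jar above 0.14 m), for 0.1 s.
At the end, for the whole second after the job is handed in: The cap lies flat, top up, on the floor of the steel tray (its centre within 50 mm of the tray's centre along each side, tilt under 5 deg), released and at rest (x of cap in the frame of tray between -0.05 and 0.05 m and y of cap in the frame of tray between -0.05 and 0.05 m and z of cap in the frame of tray below 0.006 m and angle between the z axis of cap and the z axis of tray, either way round below 0.08 rad and height (world z) of cap_top above 0.03 m and linear speed of cap below 0.01 m/s and contact force between cap and the fingers below 0.05 N); the robot touches nothing.
It fails at once if the cap is forced against the jar with more than 32 N (contact force between cap and jar above 32 N).
It fails at once if the cap flies off or is dropped (moves faster than 0.7 m/s with no finger on it) (linear speed of cap above 0.7 m/s and contact force between cap and the fingers below 0.05 N).
It fails at once if the tray is pushed more than 30 mm (distance of tray from where it was at the start of the episode above 0.03 m).
It fails at once if a bystander is moved more than 20 mm or tipped (distance of any of paint_bottle, brush_pot, craft_knife from where it was at the start of the episode above 0.02 m or angle between any of paint_bottle, brush_pot's own z axis and vertical above 0.25 rad).
It also fails if it takes over 61 s, if anything falls off the work surface, if the arm or the gripper's body presses on something with over 40 N, if the wrist force passes 120 N, or if a joint passes its speed limit or range.

## Working session

There is one attempt and no reset: what is moved stays moved. The work goes in short steps, Python scripts to look and compute and a tool call to move; the robot and the scene stay as the last step left them, time stands still between calls to the robot, and variables do not carry over. Pictures are saved under pics/ and viewed, at most 10 in all, crops included, and the job is handed in when it is done.

Besides the shell and the picture viewer there is one more tool, called in YAML: its name, and indented under it one key for each argument. servo_tool: Moves the arm, as the interface text tells. Its arguments: {"type":"object","properties":{"moves":{"type":"array","items":{"type":"array","items":{"type":"number"}}},"hand":{"type":"number"},"grip_force":{"type":"number"}},"required":["moves"]}

```bash
mkdir -p pics
cat > h.py <<'E'
import numpy as np, cv2
from scipy.spatial.transform import Rotation as R
from cell import *
def Rm(a):
    a=np.array(a,float)
    return a if a.shape==(3,3) else R.from_quat(a).as_matrix()
def on_plane(im,uv,z):
    d=np.linalg.inv(im["K"])@[uv[0],uv[1],1]; d=Rm(im["attitude"])@d
    p=np.array(im["position"]); return p+d*(z-p[2])/d[2]
def mid(o): b=o["bbox"]; return [(b[0]+b[2])/2,(b[1]+b[3])/2]
E
python3 - <<'E'
from h import *
s=state(); print({k:np.round(v,3).tolist() for k,v in s.items()}, pinch_z)
for n in("top","scene"):
    im=get_image(n); cv2.imwrite(f"pics/{n}1.png",im["image"]); print(n,im["position"],im["attitude"],im["K"][0])
    for q,z in(("cap",.146),("jar",.1),("tray",.014),("paint_bottle",.15),("brush_pot",.105),("craft_knife",.012)):
        for o in spot_in(im,q)[:2]: print(q,np.round(o["bbox"]),round(o["confidence"],2),np.round(on_plane(im,mid(o),z),3))
E
```

```text
{'time': 0.0, 'joints': [-1.344, 0.239, -0.014, 1.319, -0.0, 1.571], 'joint_velocities': [-0.001, -0.0, -0.002, 0.001, 0.0, 0.0], 'effort': [-0.002, -53.877, 34.644, 0.018, -0.0, -0.0], 'position': [0.118, -0.511, 0.231], 'tool_rot': [0.994, 0.113, -0.0, -0.001], 'force': [0.548, -0.651, -0.337], 'ft_torque': [0.022, -0.001, -0.016], 'gripper_force': 0.0, 'grip_width': 1.0} 0.0187
top [0.58040448 0.01228883 0.96591356] [-0.70169263  0.71225755 -0.0135464   0.01153829] [448.633216     0.         281.14177729]
cap [384. 248. 421. 276.] 0.75 [ 0.51  -0.211  0.146]
cap [136. 217. 222. 297.] 0.5 [0.526 0.197 0.146]
jar [353. 214. 424. 297.] 0.95 [ 0.52  -0.196  0.1  ]
tray [136. 218. 222. 302.] 0.92 [0.511 0.226 0.014]
paint_bottle [179. 122. 215. 163.] 0.84 [0.734 0.161 0.15 ]
brush_pot [360.  94. 423. 155.] 0.63 [ 0.772 -0.206  0.105]
brush_pot [351. 214. 424. 299.] 0.39 [ 0.518 -0.192  0.105]
craft_knife [228. 136. 305. 150.] 0.92 [0.758 0.038 0.012]
scene [0.93062638 0.42335525 0.64203865] [ 0.27757269  0.88345461 -0.35697332 -0.12260264] [421.26243108   0.         285.74153229]
cap [256. 114. 283. 139.] 0.75 [ 0.527 -0.189  0.146]
jar [230. 134. 310. 199.] 0.64 [ 0.566 -0.127  0.1  ]
tray [345. 255. 478. 362.] 0.73 [0.52  0.238 0.014]
paint_bottle [260. 302. 302. 380.] 0.65 [0.781 0.217 0.15 ]
brush_pot [134. 132. 194. 232.] 0.71 [ 0.762 -0.198  0.105]
craft_knife [206. 264. 258. 332.] 0.83 [0.763 0.044 0.012]
```

View pics/top1.png

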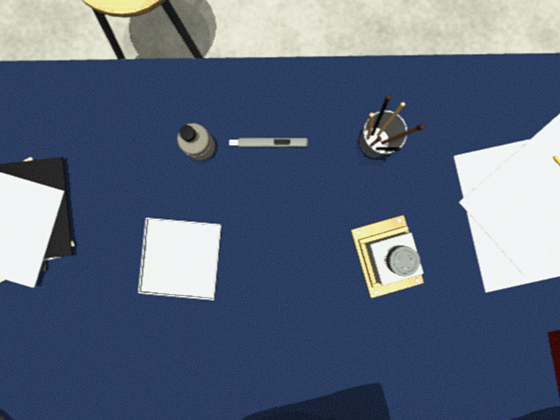

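View pics/scene1.png

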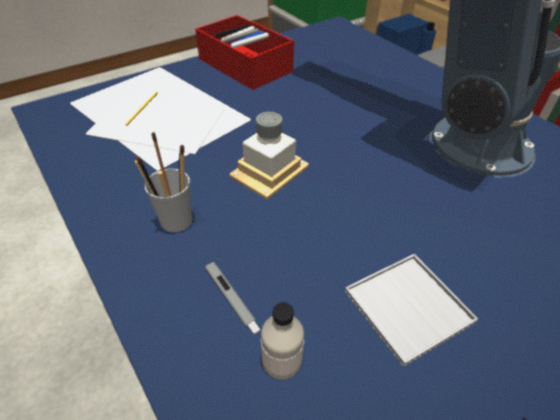

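```bash
cat >> h.py <<'E'
from scipy.optimize import least_squares
def proj(im,P):
    c=(np.asarray(P)-im["position"])@Rm(im["attitude"]); K=im["K"]
    if im.get("fish"):
        r=np.hypot(c[:,0],c[:,1]); th=np.arctan2(r,c[:,2]); return np.c_[K[0][2]+K[0][0]*th*c[:,0]/r,K[1][2]+K[1][1]*th*c[:,1]/r]
    q=c@np.array(K).T; return q[:,:2]/q[:,2:]
a=np.linspace(0,2*np.pi,60)
def cyl(x,y,z0,z1,r=.028): return np.array([[x+r*np.cos(t),y+r*np.sin(t),z] for z in(z0,z1) for t in a])
def bb(u): return np.r_[u.min(0),u.max(0)]
def fitcap(obs,x0,z0=.114,z1=.146):  # obs: list of (im,bbox)
    f=lambda p: np.concatenate([bb(proj(im,cyl(p[0],p[1],z0,z1)))-b for im,b in obs])
    r=least_squares(f,x0,loss="soft_l1",diff_step=1e-4); return r.x,f(r.x)
def shift(p,q=None):
    s=state(); M=R.from_quat(s["tool_rot"]).as_matrix(); return np.round(M.T@(np.array(p)-s["position"])*1000,1), M
E
python3 - <<'E'
from h import *
obs=[]
for n in("top","scene"):
    im=get_image(n); t=trace(im,"cap")
    for o in t[:2]: print(n,o["bbox"],o["confidence"])
    b=np.array(t[0]["bbox"],float); obs.append((im,b))
    x,r=fitcap(obs[-1:],[.51,-.2]); print(x.round(4),r.round(1))
    if n=="top":
        t=trace(im,"tray")[0]; c=cv2.minAreaRect(np.argwhere(t["pixels"])[:,::-1].astype(np.float32)); print(c,on_plane(im,c[0],.007))
x,r=fitcap(obs,[.51,-.2]);print(x,r.round(1))
s,M=shift([x[0],x[1],.27]);print(s,M.round(3))
E
```

```text
top [388.2, 246.6, 420.8, 275.8] 0.69
[ 0.5113 -0.2173] [-1.2 -1.3  1.1  1.1]
((179.94277954101562, 258.4080810546875), (77.49018859863281, 76.01748657226562), 4.969740867614746) [0.51346183 0.22633011 0.007     ]
scene [256.2, 112.4, 283.1, 137.8] 0.56
[ 0.5102 -0.2129] [ 0.1 -1.2 -0.1  1. ]
[ 0.50967652 -0.21569442] [-2.  -0.4  0.2  2.  -0.4 -1.9 -0.7  0.3]
[ 448.1 -200.2  -38.7] [[ 0.974  0.225 -0.   ]
 [ 0.225 -0.974  0.   ]
 [ 0.    -0.    -1.   ]]
```

The manual's scale: shifts go in shares of 1000 mm and turns go in shares of 2 pi rad. Converting my numbers, 448 mm / 1000 = 0.448, -200 mm / 1000 = -0.2.

servo_tool:
  moves:
    - [0.04, -0.018, -0.01, 0, 0, 0]
    - [0.085, -0.038, -0.02, 0, 0, 0]
    - [0.13, -0.058, -0.03, 0, 0, 0]
    - [0.18, -0.08, -0.039, 0, 0, 0]
    - [0.23, -0.103, -0.039, 0, 0, 0]
    - [0.28, -0.125, -0.039, 0, 0, 0]
    - [0.33, -0.147, -0.039, 0, 0, 0]
    - [0.38, -0.17, -0.039, 0, 0, 0]
    - [0.425, -0.19, -0.039, 0, 0, 0]
    - [0.448, -0.2, -0.039, 0, 0, 0]
    - [0.448, -0.2, -0.039, 0, 0, 0]
    - [0.448, -0.2, -0.039, 0, 0, 0]
  hand: -1
  grip_force: 70

```text
time: 2.45
position: [0.5091, -0.2161, 0.2702]
tool_rot: [0.994, 0.113, -0.0, -0.0]
force: [-0.3, -0.7, 0.2]
grip_width: 0.998
gripper_force: 0.0
```

Run:
```python
from h import *
s=state(); print(s["time"],s["position"],s["joints"],s["force"],s["tool_rot"])
im=get_image("wrist"); im["fish"]=1; cv2.imwrite("pics/w1.png",im["image"]); print(im["position"],im["K"])
for o in trace(im,"cap")[:2]:
    b=np.array(o["bbox"]); print(b,o["confidence"]); x,r=fitcap([(im,b)],[.51,-.215]); print(x,r.round(1))
```

```text
2.45 [ 0.50908078 -0.21614266  0.27022383] [-4.01400151e-01  2.78601709e-01  1.40942410e-01  1.43366227e+00
 -1.98207705e-04  2.51335197e+00] [-0.2585312  -0.73548085  0.21667996] [ 9.93574772e-01  1.13177268e-01 -2.77375056e-04 -4.30497362e-05]
[ 0.58895995 -0.19850663  0.41312025] [[325.1922621    0.         274.66954119]
 [  0.         325.1922621  209.31868307]
 [  0.           0.           1.        ]]
[237.9 160.5 304.5 227.7] 0.65
[ 0.51021332 -0.21349555] [ 0.8 -0.9 -0.8  0.8]
```

View pics/w1.png

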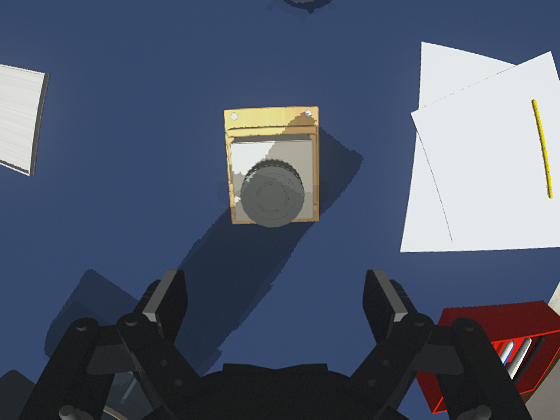

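In the tool's units: 160 mm / 1000 = 0.16, 1.2 mm / 1000 = 0.0012.

servo_tool:
  moves:
    - [0.0012, -0.0014, 0.04, 0, 0, 0]
    - [0.0012, -0.0014, 0.08, 0, 0, 0]
    - [0.0012, -0.0014, 0.115, 0, 0, 0]
    - [0.0012, -0.0014, 0.14, 0, 0, 0]
    - [0.0012, -0.0014, 0.153, 0, 0, 0]
    - [0.0012, -0.0014, 0.16, 0, 0, 0]
    - [0.0012, -0.0014, 0.16, 0, 0, 0]
    - [0.0012, -0.0014, 0.16, 0, 0, 0]

```text
time: 3.55
position: [0.5109, -0.2145, 0.1112]
tool_rot: [0.994, 0.113, 0.001, 0.0]
force: [-0.3, -0.5, -1.5]
grip_width: 1.003
gripper_force: 0.0
```

Run:
```python
from h import *
s=state(); print(s["time"],s["position"],s["force"],s["ft_torque"])
im=get_image("wrist"); im["fish"]=1; v=im["image"].copy()
for p in proj(im,cyl(.5102,-.2143,.146,.146)): cv2.circle(v,(int(p[0]),int(p[1])),0,(0,0,255))
cv2.imwrite("pics/w2.png",v)
```

```text
3.55 [ 0.51094545 -0.21452272  0.11115984] [-0.25691212 -0.51024803 -1.46019946] [ 6.76764332e-05 -1.80175332e-02 -3.92177637e-02]
```

View pics/w2.png

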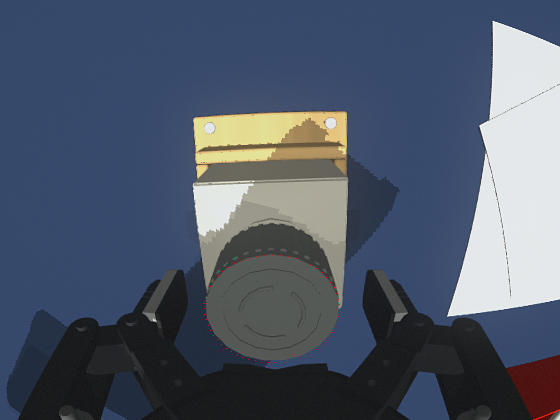

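servo_tool:
  moves:
    - [0, 0, 0, 0, 0, 0]
    - [0, 0, 0, 0, 0, 0]
    - [0, 0, 0, 0, 0, 0]
    - [0, 0, 0, 0, 0, 0]
    - [0, 0, 0, 0, 0, 0]
    - [0, 0, 0, 0, 0, 0]
    - [0, 0, 0, 0, 0, 0]
    - [0, 0, 0, 0, 0, 0]
  hand: 1
  grip_force: 70

```text
time: 4.6
position: [0.5106, -0.2142, 0.1104]
tool_rot: [0.994, 0.113, 0.0, -0.0]
force: [0.9, 1.3, 4.3]
grip_width: 0.64
gripper_force: 72.8
```

Run:
```python
from h import *
s=state(); print(s["time"],s["position"],s["force"],s["ft_torque"],s["grip_width"],s["gripper_force"],s["joints"])
```

```text
4.6 [ 0.51060783 -0.21424218  0.1103755 ] [0.91772869 1.29752634 4.26256005] [ 0.20142406 -0.12712201  0.02932782] 0.6401754917055902 72.78779346495867 [-3.97405412e-01  3.53021645e-01 -1.69948947e-01  1.04759183e+00
  2.38702455e-04  2.51737533e+00]
```

In the tool's units: 2 mm / 1000 = 0.002, 1.3 mm / 1000 = 0.0013.

servo_tool:
  moves:
    - [0, 0, 0.0007, 0, 0, 0]
    - [0, 0, 0.0013, 0, 0, 0]
    - [0, 0, 0.002, 0, 0, 0]
    - [0, 0, 0.002, 0, 0, 0]
    - [0, 0, 0.002, 0, 0, 0]
    - [0, 0, 0.002, 0, 0, 0]

```text
time: 5.35
position: [0.5107, -0.2143, 0.1087]
tool_rot: [0.994, 0.113, 0.0, 0.0]
force: [-0.3, 1.3, 8.4]
grip_width: 0.638
gripper_force: 72.9
```

In the tool's units: 2 mm / 1000 = 0.002, 1.3 mm / 1000 = 0.0013.

servo_tool:
  moves:
    - [0, 0, 0.0007, 0, 0, 0]
    - [0, 0, 0.0013, 0, 0, 0]
    - [0, 0, 0.002, 0, 0, 0]
    - [0, 0, 0.002, 0, 0, 0]
    - [0, 0, 0.002, 0, 0, 0]
    - [0, 0, 0.002, 0, 0, 0]

```text
time: 6.1
position: [0.5107, -0.2143, 0.1071]
tool_rot: [0.994, 0.113, 0.0, 0.0]
force: [-1.3, 3.1, 11.8]
grip_width: 0.642
gripper_force: 73.3
```

In the tool's units: 2.8 mm / 1000 = 0.0028, 2.1 mm / 1000 = 0.0021.

servo_tool:
  moves:
    - [0, 0, 0.0007, 0, 0, 0]
    - [0, 0, 0.0014, 0, 0, 0]
    - [0, 0, 0.0021, 0, 0, 0]
    - [0, 0, 0.0028, 0, 0, 0]
    - [0, 0, 0.0028, 0, 0, 0]
    - [0, 0, 0.0028, 0, 0, 0]
    - [0, 0, 0.0028, 0, 0, 0]

```text
time: 6.98
position: [0.5107, -0.2143, 0.1049]
tool_rot: [0.994, 0.113, 0.001, 0.0]
force: [-3.5, 3.1, 18.1]
grip_width: 0.638
gripper_force: 73.9
```

Run:
```python
from h import *
for i in range(4):
    s=state(); print(s["time"],s["position"],s["force"],s["ft_torque"]); get_image("top")
```

```text
6.975 [ 0.51073682 -0.21431305  0.10487596] [-3.49338217  3.10418063 18.14097008] [ 0.63234425  0.62865838 -0.02862344]
7.025 [ 0.51074596 -0.21429621  0.10488716] [-3.10182285  3.56180477 17.05002384] [ 0.62367578  0.6169337  -0.0080207 ]
7.075 [ 0.51076113 -0.21431777  0.10490377] [-4.08181723  3.48158818 17.25672342] [ 0.62960302  0.58060952 -0.03741671]
7.125 [ 0.51072874 -0.21429034  0.10487601] [-3.19919944  3.47058924 17.61827733] [0.59471836 0.69948779 0.03807208]
```

In the tool's units: 1.3 mm / 1000 = 0.0013, 1 mm / 1000 = 0.001.

servo_tool:
  moves:
    - [0, 0, 0.0005, 0, 0, 0]
    - [0, 0, 0.001, 0, 0, 0]
    - [0, 0, 0.0013, 0, 0, 0]
    - [0, 0, 0.0013, 0, 0, 0]
    - [0, 0, 0.0013, 0, 0, 0]

```text
time: 7.8
position: [0.5108, -0.2143, 0.1042]
tool_rot: [0.994, 0.113, 0.001, 0.0]
force: [-5.6, 3.5, 23.9]
grip_width: 0.638
gripper_force: 74.6
```

Run:
```python
from h import *
for i in range(4):
    s=state(); print(s["time"],s["position"],s["force"],s["ft_torque"]); get_image("top")
```

```text
7.8 [ 0.51080323 -0.21433191  0.10422917] [-5.64105469  3.48391545 23.94774691] [0.75796129 1.03769692 0.01814711]
7.85 [ 0.51081188 -0.21433388  0.10422373] [-5.95629856  2.86577834 23.39119751] [ 0.83046716  0.9873786  -0.01554198]
7.9 [ 0.51081256 -0.21431189  0.10424304] [-4.22814095  3.67937359 23.44855745] [ 0.76422539  1.05599205 -0.01755373]
7.95 [ 0.51084351 -0.21432891  0.10424003] [-5.14288144  4.05382829 22.84930766] [ 0.75995115  1.0104393  -0.02960536]
```

In the tool's units: -0.5 mm / 1000 = -0.0005, -0.4 mm / 1000 = -0.0004, -0.12 rad / 6.2832 = -0.0191.

servo_tool:
  moves:
    - [-0.0002, -0.0003, -0.0002, 0, 0, 0]
    - [-0.0004, -0.0005, -0.0003, 0, 0, 0]
    - [-0.0004, -0.0005, -0.0003, 0, 0, 0]
    - [-0.0004, -0.0005, -0.0003, 0, 0, -0.0095]
    - [-0.0004, -0.0005, -0.0003, 0, 0, -0.0191]
    - [-0.0004, -0.0005, -0.0003, 0, 0, -0.0191]

```text
time: 8.75
position: [0.5109, -0.2144, 0.1043]
tool_rot: [0.985, 0.173, 0.001, 0.001]
force: [-2.2, 1.8, 19.4]
grip_width: 0.639
gripper_force: 74.2
```

Run:
```python
from h import *
for i in range(3):
    s=state(); print(s["time"],s["position"],s["force"],s["ft_torque"],s["joints"][5]); get_image("top")
```

```text
8.75 [ 0.51092921 -0.21435722  0.10429468] [-2.21071762  1.78943502 19.36144449] [0.36804542 0.46347815 0.05949343] 2.3968316324320282
8.8 [ 0.51097075 -0.21436212  0.10430725] [-1.60342251  2.0402429  19.21103458] [0.35814025 0.4193572  0.0340639 ] 2.397428986792389
8.85 [ 0.51093695 -0.21434255  0.10428257] [-2.34208207  2.35549067 19.41347929] [0.44961064 0.40618518 0.11806312] 2.3975570121797958
```

In the tool's units: 0.35 mm / 1000 = 0.0004, 0.2 mm / 1000 = 0.0002, -0.1 rad / 6.2832 = -0.0159.

servo_tool:
  moves:
    - [0, 0, 0.0002, 0, 0, 0]
    - [0, 0, 0.0004, 0, 0, 0]
    - [0, 0, 0.0004, 0, 0, -0.008]
    - [0, 0, 0.0004, 0, 0, -0.0159]
    - [0, 0, 0.0004, 0, 0, -0.0159]

```text
time: 9.52
position: [0.5112, -0.2144, 0.1043]
tool_rot: [0.975, 0.222, 0.002, 0.001]
force: [-3.0, 2.3, 21.8]
grip_width: 0.636
gripper_force: 74.5
```

Run:
```python
from h import *
for i in range(3):
    s=state(); print(s["time"],s["position"],s["force"],s["ft_torque"],s["joints"][5]); get_image("top")
```

```text
9.525 [ 0.5111712  -0.21439315  0.10425106] [-2.98916721  2.3407552  21.76074839] [0.40065292 0.39738449 0.00413221] 2.297037776360518
9.575 [ 0.51119307 -0.21442014  0.10426487] [-1.56658728  1.66905537 21.3830412 ] [0.43902497 0.40424141 0.04879591] 2.297531668496093
9.625 [ 0.51118998 -0.21441533  0.10425316] [-2.08200546  1.77100079 21.89456532] [ 0.45397902  0.43218271 -0.01656551] 2.2976108825521178
```

In the tool's units: -0.42 rad / 6.2832 = -0.0668.

servo_tool:
  moves:
    - [0, 0, 0, 0, 0, -0.0111]
    - [0, 0, 0, 0, 0, -0.0223]
    - [0, 0, 0, 0, 0, -0.0334]
    - [0, 0, 0, 0, 0, -0.0446]
    - [0, 0, 0, 0, 0, -0.0557]
    - [0, 0, 0, 0, 0, -0.0668]
    - [0, 0, 0, 0, 0, -0.0668]

```text
time: 10.55
position: [0.5116, -0.2146, 0.1042]
tool_rot: [0.907, 0.42, 0.002, 0.002]
force: [-0.3, 1.3, 19.3]
grip_width: 0.638
gripper_force: 74.3
```

Run:
```python
from h import *
for i in range(2):
    s=state(); print(s["time"],s["position"],s["force"],s["ft_torque"],s["joints"][5]); get_image("top")
```

```text
10.55 [ 0.51161851 -0.21464813  0.10424649] [-0.28346906  1.26534497 19.34520855] [0.25956566 0.08882757 0.10040996] 1.8767138405017325
10.6 [ 0.51161823 -0.2146249   0.10425941] [-1.06793855  0.72143613 20.12205907] [0.23564422 0.10079641 0.05046357] 1.8773842630986344
```

In the tool's units: 0.2 mm / 1000 = 0.0002, -0.41 rad / 6.2832 = -0.0653.

servo_tool:
  moves:
    - [0, 0, 0.0002, 0, 0, -0.0111]
    - [0, 0, 0.0002, 0, 0, -0.0223]
    - [0, 0, 0.0002, 0, 0, -0.0334]
    - [0, 0, 0.0002, 0, 0, -0.0446]
    - [0, 0, 0.0002, 0, 0, -0.0557]
    - [0, 0, 0.0002, 0, 0, -0.0653]
    - [0, 0, 0.0002, 0, 0, -0.0653]

```text
time: 11.52
position: [0.5119, -0.2149, 0.1043]
tool_rot: [0.803, 0.596, 0.001, 0.002]
force: [0.0, -0.0, 20.4]
grip_width: 0.632
gripper_force: 74.4
```

Run:
```python
from h import *
s=state(); print(s["time"],s["position"],s["force"],s["ft_torque"],s["joints"][5])
im=get_image("wrist"); cv2.imwrite("pics/w3.png",im["image"])
```

```text
11.525 [ 0.51193508 -0.21485381  0.10426516] [ 0.02747289 -0.02642634 20.40842076] [ 0.09112586 -0.02581721 -0.0336232 ] 1.4668927366623614
```

View pics/w3.png

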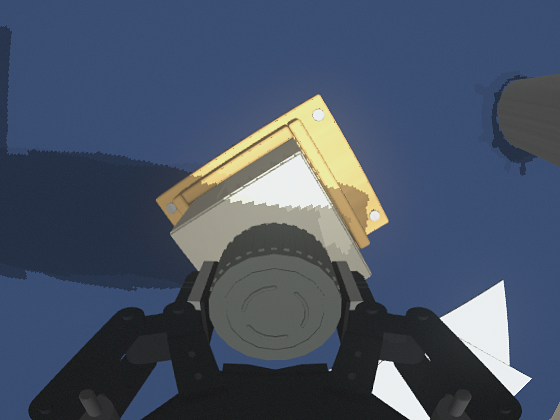

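The cap (centre about 272,305 px) sits in the pads with its arc marks unmoved relative to the hand, while the jar has turned about 60° in view: the cap turned with the gripper. Now I lift it slowly.

In the tool's units: -14 mm / 1000 = -0.014, -11 mm / 1000 = -0.011.

servo_tool:
  moves:
    - [0, 0, -0.001, 0, 0, 0]
    - [0, 0, -0.002, 0, 0, 0]
    - [0, 0, -0.004, 0, 0, 0]
    - [0, 0, -0.006, 0, 0, 0]
    - [0, 0, -0.008, 0, 0, 0]
    - [0, 0, -0.011, 0, 0, 0]
    - [0, 0, -0.014, 0, 0, 0]
    - [0, 0, -0.014, 0, 0, 0]

```text
time: 12.58
position: [0.5101, -0.2138, 0.1159]
tool_rot: [0.803, 0.596, 0.0, -0.0]
force: [3.9, 0.1, 0.4]
grip_width: 0.636
gripper_force: 74.2
```

In the tool's units: -80 mm / 1000 = -0.08, -75 mm / 1000 = -0.075.

servo_tool:
  moves:
    - [0, 0, -0.005, 0, 0, 0]
    - [0, 0, -0.012, 0, 0, 0]
    - [0, 0, -0.022, 0, 0, 0]
    - [0, 0, -0.04, 0, 0, 0]
    - [0, 0, -0.06, 0, 0, 0]
    - [0, 0, -0.075, 0, 0, 0]
    - [0, 0, -0.08, 0, 0, 0]
    - [0, 0, -0.08, 0, 0, 0]

```text
time: 13.58
position: [0.5099, -0.2139, 0.1959]
tool_rot: [0.803, 0.596, 0.0, 0.0]
force: [-0.1, 1.3, -0.7]
grip_width: 0.631
gripper_force: 74.4
```

Run:
```python
from h import *
s=state(); print(s["time"],s["position"],s["force"],s["joints"]); print(shift([.5135,.226,s["position"][2]]))
for n in("wrist","scene"):
    im=get_image(n); cv2.imwrite(f"pics/l_{n}.png",im["image"])
```

```text
13.575 [ 0.50989913 -0.21387852  0.19593986] [-0.11538723  1.29651009 -0.71238137] [-3.97181798e-01  2.99454431e-01 -1.94689208e-02  1.25182454e+00
  3.46179492e-05  1.46764889e+00]
(array([ 422., -124.,    0.]), array([[ 2.89815787e-01,  9.57082445e-01,  5.80593023e-05],
       [ 9.57082446e-01, -2.89815788e-01,  1.31858428e-05],
       [ 2.94464411e-05,  5.17460737e-05, -9.99999998e-01]]))
```

View pics/l_scene.png

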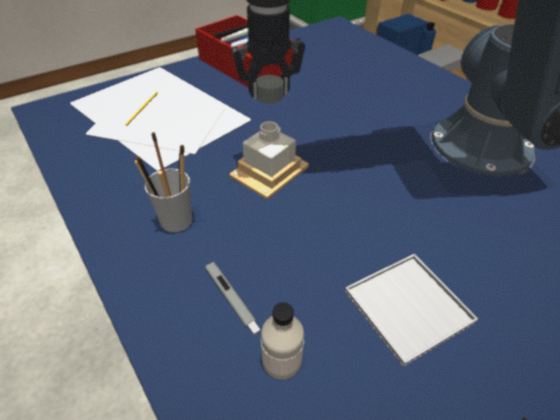

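In the tool's units: 422 mm / 1000 = 0.422, 400 mm / 1000 = 0.4.

servo_tool:
  moves:
    - [0.025, -0.007, 0, 0, 0, 0]
    - [0.07, -0.02, 0, 0, 0, 0]
    - [0.12, -0.035, 0, 0, 0, 0]
    - [0.17, -0.05, 0, 0, 0, 0]
    - [0.22, -0.065, 0, 0, 0, 0]
    - [0.27, -0.08, 0, 0, 0, 0]
    - [0.32, -0.094, 0, 0, 0, 0]
    - [0.365, -0.107, 0, 0, 0, 0]
    - [0.4, -0.118, 0, 0, 0, 0]
    - [0.422, -0.124, 0, 0, 0, 0]
    - [0.422, -0.124, 0, 0, 0, 0]
    - [0.422, -0.124, 0, 0, 0, 0]

```text
time: 15.18
position: [0.5135, 0.2251, 0.1957]
tool_rot: [0.803, 0.596, -0.0, 0.0]
force: [1.3, -0.5, -0.6]
grip_width: 0.637
gripper_force: 74.4
```

In the tool's units: 180 mm / 1000 = 0.18, 175 mm / 1000 = 0.175.

servo_tool:
  moves:
    - [0, 0, 0.03, 0, 0, 0]
    - [0, 0, 0.065, 0, 0, 0]
    - [0, 0, 0.1, 0, 0, 0]
    - [0, 0, 0.13, 0, 0, 0]
    - [0, 0, 0.15, 0, 0, 0]
    - [0, 0, 0.165, 0, 0, 0]
    - [0, 0, 0.175, 0, 0, 0]
    - [0, 0, 0.18, 0, 0, 0]
    - [0, 0, 0.18, 0, 0, 0]
    - [0, 0, 0.18, 0, 0, 0]

```text
time: 16.42
position: [0.5139, 0.2262, 0.0165]
tool_rot: [0.803, 0.596, 0.0, 0.0]
force: [0.0, 0.1, -0.4]
grip_width: 0.639
gripper_force: 74.4
```

Run:
```python
from h import *
for i in range(3):
    s=state(); print(s["time"],s["position"],s["force"]); im=get_image("scene")
cv2.imwrite("pics/p.png",cv2.resize(im["image"][180:400,280:560],None,fx=2.5,fy=2.5))
```

```text
16.425 [0.51391239 0.22619693 0.01647529] [ 0.0134127   0.10665859 -0.42630197]
16.475 [0.51387857 0.22615432 0.01646818] [-0.09193334 -0.07447576 -0.3704806 ]
16.525 [0.51385214 0.22617541 0.01644971] [ 0.06239316 -0.26539159 -0.55264919]
```

View pics/p.png

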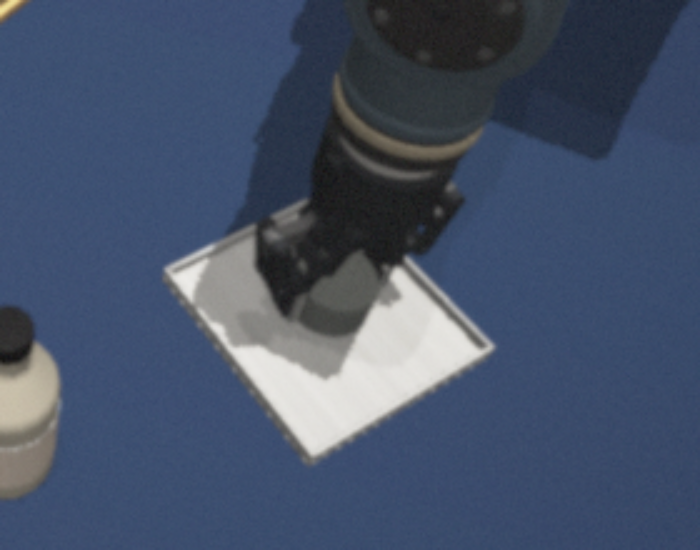

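The cap hangs over the middle of the tray (about 335,300 in the crop), about 15 mm above its floor, with the fingers inside the walls. Next I lower it by feel.

In the tool's units: 12 mm / 1000 = 0.012, 11 mm / 1000 = 0.011.

servo_tool:
  moves:
    - [0, 0, 0.003, 0, 0, 0]
    - [0, 0, 0.006, 0, 0, 0]
    - [0, 0, 0.009, 0, 0, 0]
    - [0, 0, 0.011, 0, 0, 0]
    - [0, 0, 0.012, 0, 0, 0]
    - [0, 0, 0.012, 0, 0, 0]
    - [0, 0, 0.012, 0, 0, 0]

```text
time: 17.45
position: [0.5136, 0.226, 0.004]
tool_rot: [0.803, 0.596, 0.0, -0.0]
force: [0.1, 0.5, 0.6]
grip_width: 0.637
gripper_force: 74.4
```

In the tool's units: 2 mm / 1000 = 0.002, 1.4 mm / 1000 = 0.0014.

servo_tool:
  moves:
    - [0, 0, 0.0007, 0, 0, 0]
    - [0, 0, 0.0014, 0, 0, 0]
    - [0, 0, 0.002, 0, 0, 0]
    - [0, 0, 0.002, 0, 0, 0]
    - [0, 0, 0.002, 0, 0, 0]

```text
time: 18.08
position: [0.5135, 0.226, 0.0019]
tool_rot: [0.803, 0.596, 0.0, -0.0]
force: [-0.4, 0.8, -0.9]
grip_width: 0.64
gripper_force: 74.4
```

servo_tool:
  moves:
    - [0, 0, 0.0005, 0, 0, 0]
    - [0, 0, 0.001, 0, 0, 0]
    - [0, 0, 0.0015, 0, 0, 0]
    - [0, 0, 0.0015, 0, 0, 0]
    - [0, 0, 0.0015, 0, 0, 0]

```text
time: 18.7
position: [0.5135, 0.226, 0.0004]
tool_rot: [0.803, 0.596, 0.0, -0.0]
force: [0.3, -0.4, -0.7]
grip_width: 0.639
gripper_force: 74.4
```

In the tool's units: 1.5 mm / 1000 = 0.0015, 1 mm / 1000 = 0.001.

servo_tool:
  moves:
    - [0, 0, 0.0005, 0, 0, 0]
    - [0, 0, 0.001, 0, 0, 0]
    - [0, 0, 0.0015, 0, 0, 0]
    - [0, 0, 0.0015, 0, 0, 0]
    - [0, 0, 0.0015, 0, 0, 0]

```text
time: 19.32
position: [0.5136, 0.226, 0.0]
tool_rot: [0.803, 0.596, 0.0, 0.0]
force: [-2.8, -1.5, 14.0]
grip_width: 0.636
gripper_force: 75.9
```

In the tool's units: -1.1 mm / 1000 = -0.0011, -0.5 mm / 1000 = -0.0005.

servo_tool:
  moves:
    - [0, 0, -0.0005, 0, 0, 0]
    - [0, 0, -0.0011, 0, 0, 0]
    - [0, 0, -0.0011, 0, 0, 0]
    - [0, 0, -0.0011, 0, 0, 0]
  grip_force: 20

```text
time: 19.82
position: [0.5136, 0.226, 0.0001]
tool_rot: [0.803, 0.596, 0.0, -0.0]
force: [-0.3, 0.1, 2.7]
grip_width: 0.639
gripper_force: 74.6
```

servo_tool:
  moves:
    - [0, 0, 0, 0, 0, 0]
    - [0, 0, 0, 0, 0, 0]
    - [0, 0, 0, 0, 0, 0]
    - [0, 0, 0, 0, 0, 0]
  hand: -0.45

```text
time: 20.32
position: [0.5135, 0.226, -0.0]
tool_rot: [0.803, 0.596, -0.0, -0.0]
force: [-0.2, -0.7, 0.9]
grip_width: 0.727
gripper_force: 0.0
```

servo_tool:
  moves:
    - [0, 0, 0, 0, 0, 0]
    - [0, 0, 0, 0, 0, 0]
    - [0, 0, 0, 0, 0, 0]
    - [0, 0, 0, 0, 0, 0]
    - [0, 0, 0, 0, 0, 0]
  hand: -0.9

```text
time: 20.95
position: [0.5136, 0.226, 0.0001]
tool_rot: [0.803, 0.596, 0.0, -0.0]
force: [-0.2, -0.3, 0.4]
grip_width: 0.949
gripper_force: 0.0
```

Run:
```python
from h import *
s=state(); print(s["time"],s["position"],s["force"],s["gripper_force"])
im=get_image("wrist"); cv2.imwrite("pics/w4.png",im["image"])
```

```text
20.95 [5.13571915e-01 2.25995497e-01 5.22835865e-05] [-0.2318324  -0.31014273  0.42387218] 0.0
```

View pics/w4.png

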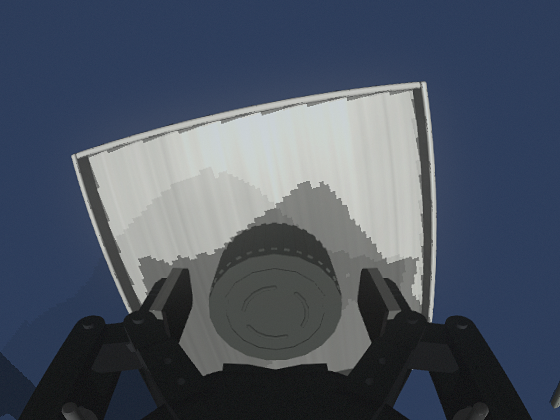

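The cap stands upright on the tray floor (about 275,305), and both pads are clear of it. I'll retreat straight up.

In the tool's units: -150 mm / 1000 = -0.15, -135 mm / 1000 = -0.135.

servo_tool:
  moves:
    - [0, 0, -0.008, 0, 0, 0]
    - [0, 0, -0.02, 0, 0, 0]
    - [0, 0, -0.04, 0, 0, 0]
    - [0, 0, -0.07, 0, 0, 0]
    - [0, 0, -0.105, 0, 0, 0]
    - [0, 0, -0.135, 0, 0, 0]
    - [0, 0, -0.15, 0, 0, 0]
    - [0, 0, -0.15, 0, 0, 0]
    - [0, 0, -0.15, 0, 0, 0]

```text
time: 22.12
position: [0.513, 0.2258, 0.149]
tool_rot: [0.803, 0.596, -0.001, -0.0]
force: [-0.2, -1.0, -0.0]
grip_width: 0.95
gripper_force: 0.0
```

Run:
```python
from h import *
s=state(); print(s["time"],s["position"],s["force"])
im=get_image("wrist"); im["fish"]=1; cv2.imwrite("pics/w5.png",im["image"])
t=trace(im,"cap")[0]; print(t["bbox"],t["confidence"],*fitcap([(im,np.array(t["bbox"]))],[.5135,.226],.003,.035))
```

```text
22.125 [0.51300396 0.22575029 0.14899489] [-0.16746885 -0.96538526 -0.01017472]
[238.8, 163.0, 310.4, 232.3] 0.65 [0.51312891 0.22676821] [ 2.11472717 -1.16482541 -2.10780295  0.99809083]
```

View pics/w5.png

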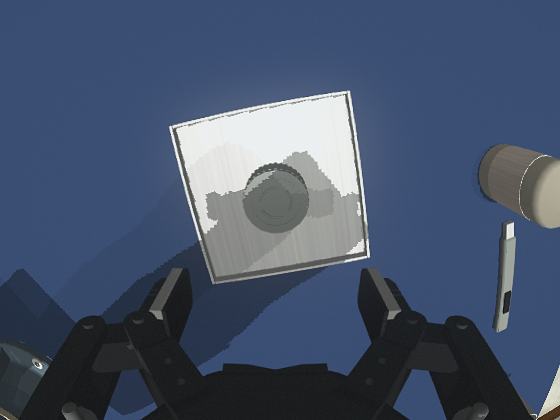

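The cap lies flat, top up, mid-tray (about 275,200), and nothing touches it.

```bash
python3 -c "from cell import finish_job; print(finish_job())"
```

```text
the job is handed in; nothing more can be done
None
```

The cap was pressed at about 20–23 N, turned 60° anticlockwise, lifted off and set top up in the middle of the steel tray; the job is handed in at about 22 s of the 61 s allowed, but no verdict came back.

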